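# Clamp a culture dish on the stage and lock the bar with its thumb wedge

## Robot

A 7-joint arm with a two-finger parallel gripper is mounted at the origin on a cart in front of the work surface, level with it; the furniture and walls round the work are solid. World frame = base frame: x ahead of the robot, y to its left, z up, the work surface at z = 0. Lengths are in m, angles in rad, forces in N, time in s.
With the tool pointing down it reaches from about 0.425 to 0.875 m from the base axis. Payload 4.7 kg.
Tool frame: the origin (TCP) lies on the centre line of the jaws, within the pads' length; the fingertips stand ahead of it and the grasp point (between the pads) lies 2 mm behind it (nose_length is the z of the fingertips in the tool frame, in m); z points along the fingers, y is the line along which they close (so a half turn about z gives the same grasp; the last joint's range is limited). The gripper opens to 87 mm and grips with 3 to 60 N. Pads are 19 mm wide; open, the fingers measure 117 mm over their backs; the gripper's body (75 mm by 190 mm) begins 51 mm behind the grasp point.
Start: joints at [0.014, 0.321, -0.07, 1.45, 0.023, 1.371, -0.057], TCP at [0.65, -0, 0.24] pointing down, gripper open.
Joint ranges: [-2.86, 2.86], [-0.3, 2.09], [-1.38, 1.24], [0.06, 2.45], [-1.56, 4.7], [0.09, 2.05], [-2.69, 2.69]. Speed limits (rad/s): [2.57, 2.57, 3.14, 3.14, 3.14, 3.14, 3.14].

## Interface

Orientations are given as a rotation vector (axis times angle).
In Python, from bench import * gives the robot as it stands.
- The arm moves only by the tool send_rows, never from a script. Its arguments are lists of equal length, an entry for each row: "xyz": the shift along the tool's x, y, z in mm, a list of three; "dr": the turn, a rotation vector about the tool's x, y, z in rad, a list of three. A call has exactly 10 rows; each row is the pose to reach, as a shift and turn from the pose commanded when the call began, along the tool's axes at that moment; what a row does not reach only later rows make up. A row lasts 1/12 s, in which the tool goes at most 41.7 mm and 7.16 degrees, less where a joint would pass 70% of its speed; a pose out of reach is approached as far as the arm can. A call with a gripper value outside its range is refused whole. "jaw" is the finger opening in mm, from 0 to 87, set as the call begins (left out, the last holds). The fingers move at their own pace and stop on an object; "grip_force" is the grip in N (left out, the last holds). Time passes only in rows, so rows that repeat a pose let the fingers close, or fill a call up. It gives the time, the measured TCP pose, the force, the opening and the grip force at its end, in the units of the state.
- get_state(): the state, without advancing time (a new reading comes with each control period).
- get_image(name): name is "scene" or "side" or "wrist"; returns the picture (420x560x3 uint8, red, green, blue); there is no depth.
- calibration(name): a dict with "vfov" (degrees; the focal length in pixels is half the picture's height over the tangent of half this angle, whatever the lens; pixels are square), "cx", "cy" (the principal point, pixels), "rvec" (rotation vector, rad) and "tvec" (3), from world to camera coordinates, as OpenCV has them; the wrist camera has in their place "hand_eye" (4x4, takes a point from camera to tool coordinates, whose origin is the TCP and whose axes are the flange's). Camera axes: x right, y down, z forward; pixel columns grow to the right and rows downward; lengths in m; the calibration is good to about 2 mm. A picture is of the moment at which its call begins: read the wrist's pose just before it. calibration takes no time and is no camera call.
- close_job(): hands the job in; it is judged then, once.
The state is a dict: "time": time; "joint_positions": joint angles; "qd": joint speeds; "joint_torque": joint torques, N m; "position": TCP position; "tool_rot": TCP orientation; "ft_force": force on the tool from outside, world axes, zero at the start; "torque": the same for the moment, N m; "grip_width": opening from 0.0 (shut) to 1.0 (fully open); "grip_force": force on a finger pad.
Only numpy, scipy, OpenCV 4.12 (cv2) and the standard library are available. Lean on these libraries where they do the work, as an engineer would, in place of code of your own. Each camera call takes 0.05 s, during which the arm holds its last target. There are 200 camera calls.

## Task

Clamp the glass dish on the inspection stage: push the sliding bar by its upright black block until its sprung nose has carried the dish fully home into the white V stop and presses gently on it. Then slide the black-tabbed thumb wedge along its ramp until it jams the bar fast: firmly, by feel, without forcing it. Do not touch the dish with the fingers, and leave everything else where it stands.

Things in the scene. Friction and masses are not known exactly. Their poses are not given: they have to be found in the camera images.
- stage: fixed stage: aluminium plate 365 x 140 x 12 mm on the table. Origin on the table top; plate x -190 to +175, y +-70 mm in its own axes, z up; +x is the direction in which the bar closes on the dish. White V stop at the +x end; bar along y = 0; steel guide rail (top 34 mm over the table) on the bar's -y side, fixed ramp fence (top 32 mm) on the +y side.
- seat (a point): point where the centre of the dish lies when it sits fully in the V stop: 85 mm along the stage's x axis from its origin, 21 mm above the table
- dish_centre (a point): centre, half-way up, of the loose clear glass dish with pale filling (96 mm across, 18 mm high, 60 g) that stands on the plate, its top 30 mm above the table. It starts 10 to 25 mm short of its seat. Nose and V faces are slippery, so it centres itself when pushed. The glass cracks above 15 N.
- bar (a joint): travel of the steel sliding bar along the stage's +x, m: 0 back, 0.060 end; starts at 0 to 0.008; friction about 4 N, stays where left. Its nose meets the seated dish at about 0.045. The nose is sprung (2 N per mm, 6.5 mm of travel), so 1 to 4 mm of push after the dish is home presses it with a gentle 2 to 8 N (push on the block: 4 N more).
- bar_grip (a point): centre of the upright black block on the bar: 16 mm along stage x, 24 mm along y, standing from 27 to 63 mm above the table (point at 45 mm). The bar's top round it is 27 mm above the table. The nose face is 26 mm ahead of this point; 50 mm behind it is clear above 34 mm.
- wedge (a joint): travel of the thumb wedge along its ramp, m: 0 slack, 0.055 end; starts at 0 to 0.006. It moves along (0.989, -0.148, 0) in stage axes, closing in on the rubber brake strip on the bar's side. The strip's wear differs and cannot be measured: binding begins anywhere from 0.010 to 0.038. Friction when slack 3 N. It locks itself: it stays when let go.
- wedge_tab (a point): centre of the wedge's upright black thumb tab: 12 mm along stage x, 18 mm along y, 27 to 63 mm above the table (point at 45 mm), behind (stage -x) and on the +y side of the bar's block; free behind it above 34 mm. Once binding, the push needed rises about 2 N per mm: 9 to 17 N jams the bar properly, under 7 N it is not fast, above 20 N it drags the bar on and crushes the dish.
- vial: small open glass vial, 26 mm wide, 44 mm tall, standing loose on the rear -y corner of the stage plate; bystander, origin at its foot
- tape_roll: roll of tape lying on the table, 98 mm across, 25 mm high; bystander, origin at its foot
- scissors: scissors lying on the table, 87 x 199 x 9 mm; bystander
- amber_jar: empty amber jar, 80 mm across, 118 mm tall, standing on the table; bystander, origin at its foot
There are look-alikes about, which are no part of the job. Leave any blue, pink or turquoise look-alike of the part that bears dish_centre alone.

How it is judged:
On the way, in this order (a step that is already met when the one before it is completed fails the run):
1. the bar has carried the dish home into the V stop and presses on it, with the wedge still slack (horizontal distance between dish_centre and seat below 0.003 m and contact force between bar and dish above 1 N and contact force between wedge and bar below 1 N), for 0.2 s.
2. the wedge is driven along its ramp until it jams the bar (contact force between wedge and bar above 7 N), for 0.2 s.
At the end, for the whole second after the job is handed in: the dish lies flat with its centre within 3 mm of its seat in the V stop, the bar's nose presses on it with more than 1 N, and the wedge, let go, stays jammed against the bar with more than 7 N (horizontal distance between dish_centre and seat below 0.003 m and angle between dish_centre's own z axis and vertical below 0.06 rad and contact force between bar and dish above 1 N and contact force between wedge and bar above 7 N and linear speed of dish below 0.01 m/s); the robot touches nothing.
It fails at once if the dish is pressed by the bar with more than 15 N (contact force between bar and dish above 15 N).
It fails at once if the wedge is overdriven: it presses on the bar with more than 45 N (contact force between wedge and bar above 45 N).
It fails at once if the fingers touch the dish (contact force between the fingers and dish above 0.5 N).
It fails at once if a bystander (vial, tape roll, scissors, amber jar) is moved by more than 20 mm (distance of any of vial, tape_roll, scissors, amber_jar from where it was at the start of the episode above 0.02 m).
It also fails if it takes over 53 s, if anything falls off the work surface, if the arm or the gripper's body presses on something with over 40 N, if the wrist force passes 120 N, or if a joint passes its speed limit or range.

## Working session

There is one attempt and no reset: what is moved stays moved. The work goes in short steps, Python scripts to look and compute and a tool call to move; the robot and the scene stay as the last step left them, time stands still between calls to the robot, and variables do not carry over. Pictures are saved under pics/ and viewed, at most 10 in all, crops included, and the job is handed in when it is done.

Besides the shell and the picture viewer there is one more tool, called after ">>>" in YAML: its name, and indented under it one key for each argument. send_rows: Moves the arm, as the interface text tells. Its arguments: {"type":"object","properties":{"xyz":{"type":"array"},"dr":{"type":"array"},"jaw":{"type":"number"},"grip_force":{"type":"number"}},"required":["xyz","dr"]}

```bash
mkdir -p pics; python3 - <<'E'
from bench import *
import cv2,numpy as np
np.set_printoptions(precision=4,suppress=True)
s=get_state();print({k:s[k] for k in('time','position','tool_rot','ft_force','grip_width')})
for n in('scene','side','wrist'):
    print(n,calibration(n)); cv2.imwrite(f'pics/{n}0.png',get_image(n)[:,:,::-1])
E
```

```text
{'time': 0.0, 'position': array([ 0.6495, -0.0001,  0.2384]), 'tool_rot': array([-2.2206, -2.2205,  0.0023]), 'ft_force': array([-0.2797, -0.3008,  0.3616]), 'grip_width': 0.9986450073296229}
scene {'vfov': 44.98504225046485, 'cx': 272.50681401410986, 'cy': 209.54248814475213, 'rvec': array([ 1.0844, -2.1897,  1.1725]), 'tvec': array([0.2715, 0.2978, 1.0845])}
side {'vfov': 45.55870991649401, 'cx': 275.433230736491, 'cy': 207.52402382662837, 'rvec': array([ 1.9899, -0.5201,  0.3578]), 'tvec': array([-0.4614,  0.1257,  1.0546])}
wrist {'vfov': 68.78853669394856, 'cx': 279.9472725123549, 'cy': 207.36011054052565, 'hand_eye': array([[ 0.0002, -0.9692, -0.2462,  0.0664],
       [ 1.    ,  0.0003, -0.0005,  0.0005],
       [ 0.0005, -0.2462,  0.9692, -0.1459],
       [ 0.    ,  0.    ,  0.    ,  1.    ]])}
```

View pics/scene0.png

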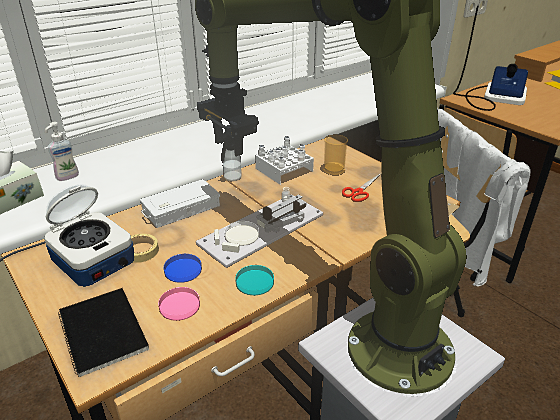

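View pics/side0.png

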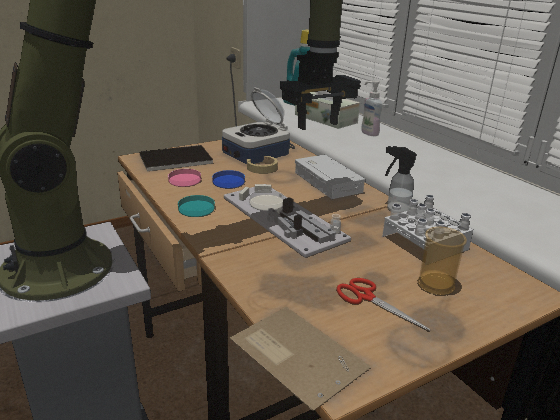

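View pics/wrist0.png

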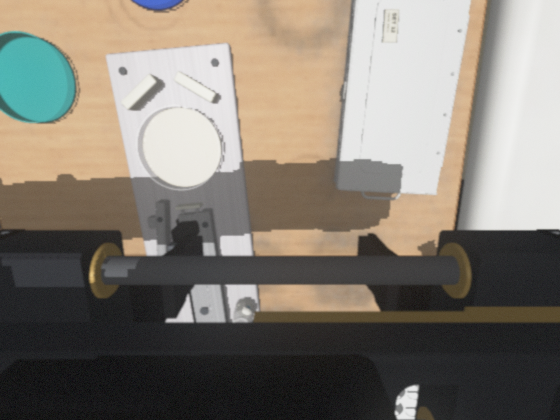

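The pale dish at scene (241,234) / wrist (181,148) sits on the aluminium stage. Blue (183,267), pink (180,303) and turquoise (255,279) stand loose on the table and are look-alikes. The stage's +x points roughly along world +y (up in the wrist view). I'll confirm with an enlarged crop.

```bash
python3 - <<'E'
import cv2,numpy as np
a=cv2.imread('pics/scene0.png')[180:270,185:335];b=cv2.imread('pics/side0.png')[175:260,215:365]
r=lambda i:cv2.resize(i,None,fx=5.2,fy=3.4*1,interpolation=cv2.INTER_CUBIC)
f=lambda i:cv2.resize(i,None,fx=3.4,fy=3.4,interpolation=cv2.INTER_CUBIC)
b=cv2.copyMakeBorder(b,0,5,0,0,0)
cv2.imwrite('pics/c1.png',np.vstack([f(a)[:300],f(b)[:300]]))
E
```

```text
(no output)
```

View pics/c1.png

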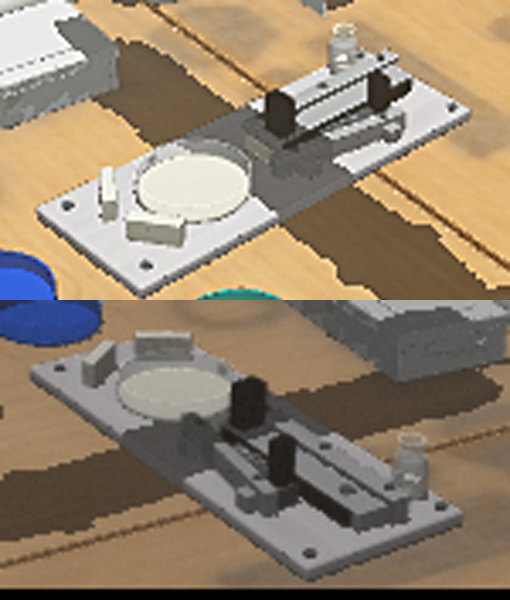

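```bash
cat > h.py <<'E'
from bench import *
import cv2,numpy as np
from scipy.spatial.transform import Rotation as R
from scipy.optimize import least_squares
np.set_printoptions(precision=4,suppress=True)
P0=(np.array([.6495,-.0001,.2384]),np.array([-2.2206,-2.2205,.0023]))
def cam(n,pose=P0):
    c=calibration(n);f=210/np.tan(np.radians(c['vfov']/2))
    K=np.array([[f,0,c['cx']],[0,f,c['cy']],[0,0,1]])
    if n=='wrist':
        T=np.eye(4);T[:3,:3]=R.from_rotvec(pose[1]).as_matrix();T[:3,3]=pose[0]
        M=np.linalg.inv(T@c['hand_eye'])
    else:
        M=np.eye(4);M[:3,:3]=R.from_rotvec(c['rvec']).as_matrix();M[:3,3]=c['tvec']
    return K,M
def proj(n,p,pose=P0):
    K,M=cam(n,pose);q=K@(M[:3,:3]@np.asarray(p)+M[:3,3]);return q[:2]/q[2]
def ray(n,uv,z,pose=P0):
    K,M=cam(n,pose);d=M[:3,:3].T@np.linalg.solve(K,[*uv,1]);o=-M[:3,:3].T@M[:3,3]
    return o+d*(z-o[2])/d[2]
def s2w(s,p):
    c,n=np.cos(s[2]),np.sin(s[2]);return np.array([s[0]+c*p[0]-n*p[1],s[1]+n*p[0]+c*p[1],p[2]])
def w2s(s,p):
    c,n=np.cos(s[2]),np.sin(s[2]);d=np.asarray(p)[:2]-s[:2];return np.array([c*d[0]+n*d[1],-n*d[0]+c*d[1],p[2]])
E
python3 - <<'E'
from h import *
A,B,C,D=(.175,.07,.012),(.175,-.07,.012),(-.19,.07,.012),(-.19,-.07,.012)
ob=[('scene',B,(196.2,242.4)),('scene',A,(226.8,266.2)),('scene',C,(323.2,212.4)),
('side',A,(224.4,195.6)),('side',C,(305.6,254.4)),('side',D,(350.3,239.1)),('wrist',A,(109,56)),('wrist',B,(228,44))]
res=lambda s:np.concatenate([(proj(n,s2w(s,p))-uv) for n,p,uv in ob])
r=least_squares(res,[.55,.05,1.6],loss='soft_l1');s=r.x
print(s,res(s).reshape(-1,2)); np.save('s.npy',s)
for n,uv,z in[('scene',(185+280/3.4,180+92/3.4),.063),('side',(215+249/3.4,175+82/3.4),.063),('scene',(185+384/3.4,180+76/3.4),.063),('side',(215+282/3.4,175+137/3.4),.063),('wrist',(181,146),.03)]:
    print(n,w2s(s,ray(n,uv,z))*1000)
E
```

```text
[ 0.5371 -0.0229  1.6526] [[-0.5129 -2.8824]
 [-0.0866 -2.574 ]
 [ 1.1073 -1.602 ]
 [-1.3353 -1.5214]
 [-0.4755 -0.2385]
 [ 1.6785 -1.968 ]
 [-5.2218 -0.2815]
 [ 0.5582  0.3557]]
scene [-27.2664  -0.5599  63.    ]
side [-28.8116   0.5341  63.    ]
scene [-108.3379   40.0951   63.    ]
side [-110.2497   32.351    63.    ]
wrist [70.6606 -5.7295 30.    ]
```

>>> send_rows:
  xyz:
    - [-15, -18, 5]
    - [-30, -36, 15]
    - [-45, -54, 30]
    - [-60, -72, 40]
    - [-75, -90, 50]
    - [-88, -107, 60]
    - [-88, -107, 60]
    - [-88, -107, 60]
    - [-88, -107, 60]
    - [-88, -107, 60]
  dr:
    - [0, 0, -0.04]
    - [0, 0, -0.082]
    - [0, 0, -0.082]
    - [0, 0, -0.082]
    - [0, 0, -0.082]
    - [0, 0, -0.082]
    - [0, 0, -0.082]
    - [0, 0, -0.082]
    - [0, 0, -0.082]
    - [0, 0, -0.082]
  jaw: 0

```text
time: 0.98
position: [0.5442, -0.0869, 0.1802]
tool_rot: [2.126, 2.312, 0.002]
ft_force: [-0.0, -0.7, 1.4]
grip_width: 0.324
grip_force: 0.0
```

```bash
python3 - <<'E'
from h import *
import bench
print(getattr(bench,'nose_length',None),[k for k in dir(bench) if not k.startswith('__')])
s=get_state();im=get_image('wrist')
print({k:s[k] for k in('time','position','tool_rot','ft_force','grip_width')})
np.savez('p1.npz',p=s['position'],r=s['tool_rot'])
cv2.imwrite('pics/w1.png',cv2.resize(im[:,:,::-1],None,fx=1.42,fy=1.42,interpolation=cv2.INTER_CUBIC))
E
```

```text
0.017 ['MotionError', 'calibration', 'close_job', 'get_image', 'get_state', 'nose_length']
{'time': 0.9833, 'position': array([ 0.5442, -0.0869,  0.1802]), 'tool_rot': array([2.1261, 2.3117, 0.002 ]), 'ft_force': array([-0.0068, -0.7493,  1.3636]), 'grip_width': 0.3237555744720332}
```

View pics/w1.png

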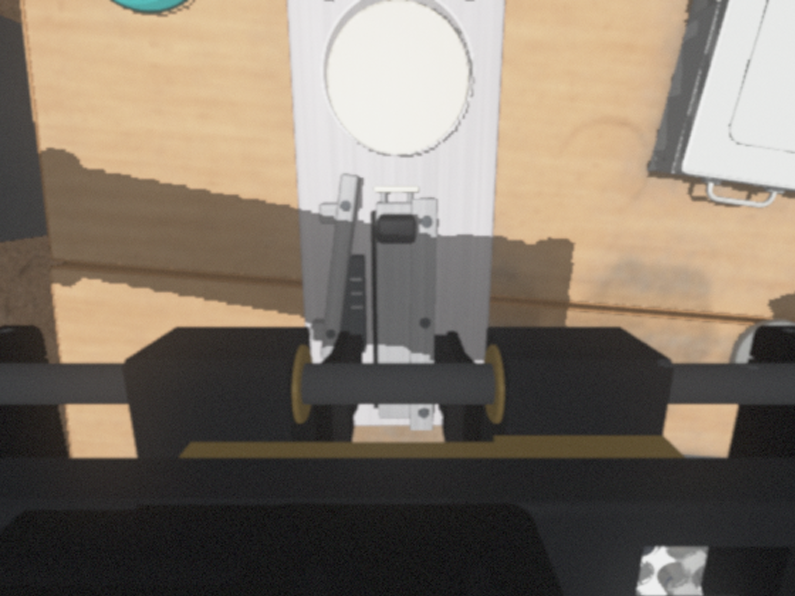

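Bar block top at enlarged (397,232), centred on the jaw line (column 397.5), and the plate edges are symmetric at 300/493, so tool is aligned with the bar. The dish is at (399,77); the wedge tab is hidden behind the left finger near (350,345).

```bash
python3 - <<'E'
from h import *
d=np.load('p1.npz');p=(d['p'],d['r']);s=np.load('s.npy')
Rm=R.from_rotvec(p[1]).as_matrix()
for uv,z in[((397,222),.063),((397,232),.063),((397,243),.063),((399,77),.03),((300,200),.012),((493,200),.012),((290,2),.012),((506,2),.012),((397,189),.024)]:
    w=ray('wrist',np.array(uv)/1.42,z,p);print(uv,w,'stage',w2s(s,w)*1000,'tool',Rm.T@(w-p[0])*1000)
print(Rm)
E
```

```text
(397, 222) [ 0.5406 -0.0428  0.063 ] stage [-20.1618  -1.8423  63.    ] tool [ 44.2289  -0.0336 117.1788]
(397, 232) [ 0.5411 -0.0487  0.063 ] stage [-26.1143  -1.8523  63.    ] tool [ 38.2764  -0.0344 117.1775]
(397, 243) [ 0.5417 -0.0553  0.063 ] stage [-32.7399  -1.8634  63.    ] tool [ 31.6508  -0.0352 117.1761]
(399, 77) [0.5346 0.0436 0.03  ] stage [66.4244 -2.9337 30.    ] tool [130.806    1.1646 150.1992]
(300, 200) [ 0.4715 -0.0375  0.012 ] stage [-9.2154 66.5779 12.    ] tool [ 55.2883 -68.511  168.0774]
(493, 200) [ 0.6071 -0.0261  0.012 ] stage [ -8.9509 -69.5219  12.    ] tool [ 55.3063  67.5889 168.2837]
(290, 2) [0.4616 0.0852 0.012 ] stage [113.8437  66.4004  12.    ] tool [178.3468 -68.1107 168.1044]
(506, 2) [0.5985 0.0967 0.012 ] stage [114.16   -70.9082  12.    ] tool [178.4145  69.198  168.3125]
(397, 189) [ 0.539  -0.0241  0.024 ] stage [-1.4109 -1.8011 24.    ] tool [ 62.9716  -0.0999 156.1827]
[[-0.0835  0.9965  0.0015]
 [ 0.9965  0.0835  0.0003]
 [ 0.0002  0.0015 -1.    ]]
```

>>> send_rows:
  xyz:
    - [0, 0, 20]
    - [0, 0, 45]
    - [0, 0, 70]
    - [0, 0, 90]
    - [0, 0, 105]
    - [0, 0, 115]
    - [0, 0, 123]
    - [0, 0, 123]
    - [0, 0, 123]
    - [0, 0, 123]
  dr:
    - [0, 0, 0]
    - [0, 0, 0]
    - [0, 0, 0]
    - [0, 0, 0]
    - [0, 0, 0]
    - [0, 0, 0]
    - [0, 0, 0]
    - [0, 0, 0]
    - [0, 0, 0]
    - [0, 0, 0]
  jaw: 0

```text
time: 1.87
position: [0.544, -0.088, 0.0577]
tool_rot: [2.127, 2.31, 0.002]
ft_force: [0.0, 0.5, -0.2]
grip_width: 0.001
grip_force: 0.0
```

```bash
python3 - <<'E'
from h import *
s=get_state();im=get_image('side');w=get_image('wrist')
print({k:s[k] for k in('time','position','ft_force','grip_width')})
a=cv2.resize(im[150:275,200:380,::-1],(576,400),interpolation=cv2.INTER_CUBIC)
cv2.imwrite('pics/s2.png',a)
E
```

```text
{'time': 1.8667, 'position': array([ 0.544 , -0.088 ,  0.0577]), 'ft_force': array([ 0.0199,  0.5334, -0.1625]), 'grip_width': 0.0012731020472668817}
```

View pics/s2.png

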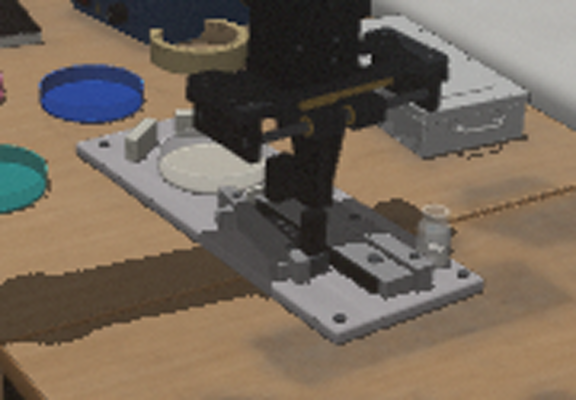

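The side view shows closed fingers just behind the bar block (285,175), with the tab (315,228) clear. Now I push.

>>> send_rows:
  xyz:
    - [5, 0, 0]
    - [10, 0, 0]
    - [15, 0, 0]
    - [20, 0, 0]
    - [25, 0, 0]
    - [30, 0, 0]
    - [35, 0, 0]
    - [40, 0, 0]
    - [40, 0, 0]
    - [40, 0, 0]
  dr:
    - [0, 0, 0]
    - [0, 0, 0]
    - [0, 0, 0]
    - [0, 0, 0]
    - [0, 0, 0]
    - [0, 0, 0]
    - [0, 0, 0]
    - [0, 0, 0]
    - [0, 0, 0]
    - [0, 0, 0]

```text
time: 2.8
position: [0.5397, -0.0469, 0.0566]
tool_rot: [-2.127, -2.311, -0.001]
ft_force: [-0.3, -1.0, 0.5]
grip_width: 0.008
grip_force: 0.2
```

>>> send_rows:
  xyz:
    - [1, 0, 0]
    - [2, 0, 0]
    - [3, 0, 0]
    - [4, 0, 0]
    - [5, 0, 0]
    - [6, 0, 0]
    - [7, 0, 0]
    - [8, 0, 0]
    - [9, 0, 0]
    - [10, 0, 0]
  dr:
    - [0, 0, 0]
    - [0, 0, 0]
    - [0, 0, 0]
    - [0, 0, 0]
    - [0, 0, 0]
    - [0, 0, 0]
    - [0, 0, 0]
    - [0, 0, 0]
    - [0, 0, 0]
    - [0, 0, 0]

```text
time: 3.63
position: [0.539, -0.0382, 0.0566]
tool_rot: [2.128, 2.31, 0.0]
ft_force: [-0.3, -5.1, 1.3]
grip_width: 0.005
grip_force: 2.3
```

```bash
python3 - <<'E'
from h import *
s=get_state();im=get_image('side');w=get_image('wrist')
print({k:s[k] for k in('time','position','tool_rot','ft_force','grip_width')})
np.savez('p2.npz',p=s['position'],r=s['tool_rot'])
a=cv2.resize(im[150:275,200:380,::-1],(576,400),interpolation=cv2.INTER_CUBIC)
cv2.imwrite('pics/s3.png',np.hstack([a[:,:376],cv2.resize(w[:300,120:440,::-1],(424,400))]))
E
```

```text
{'time': 3.6333, 'position': array([ 0.539 , -0.0382,  0.0566]), 'tool_rot': array([2.1285, 2.3104, 0.0001]), 'ft_force': array([-0.2976, -5.14  ,  1.2696]), 'grip_width': 0.0050322129195147355}
```

View pics/s3.png

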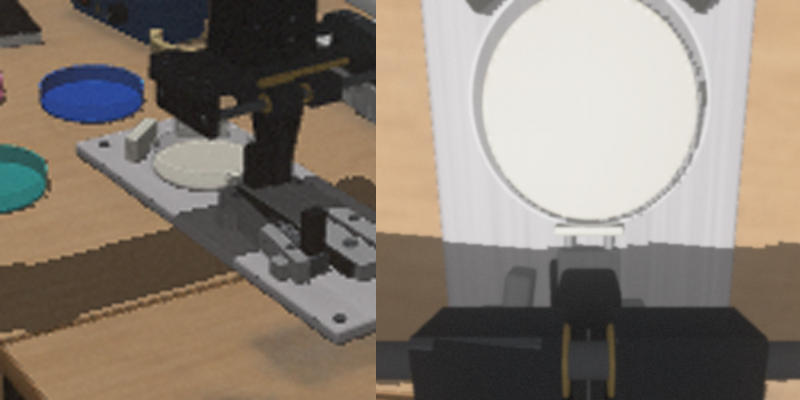

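Right: block seated against the fingers at (590,290), with the nose at (590,229) all but touching the dish edge (222). Force is about 5 N, which is plain bar friction.

>>> send_rows:
  xyz:
    - [1, 0, 0]
    - [2, 0, 0]
    - [3, 0, 0]
    - [4, 0, 0]
    - [5, 0, 0]
    - [6, 0, 0]
    - [7, 0, 0]
    - [8, 0, 0]
    - [9, 0, 0]
    - [10, 0, 0]
  dr:
    - [0, 0, 0]
    - [0, 0, 0]
    - [0, 0, 0]
    - [0, 0, 0]
    - [0, 0, 0]
    - [0, 0, 0]
    - [0, 0, 0]
    - [0, 0, 0]
    - [0, 0, 0]
    - [0, 0, 0]

```text
time: 4.57
position: [0.5381, -0.0281, 0.0566]
tool_rot: [2.129, 2.311, -0.0]
ft_force: [0.0, -4.6, 0.5]
grip_width: 0.011
grip_force: 2.3
```

```bash
python3 - <<'E'
from h import *
s=get_state();w=get_image('wrist')
print({k:s[k] for k in('time','position','tool_rot','ft_force')})
np.savez('p3.npz',p=s['position'],r=s['tool_rot'])
cv2.imwrite('pics/w4.png',cv2.resize(w[:280,140:420,::-1],None,fx=2.1,fy=2.1,interpolation=cv2.INTER_CUBIC))
E
```

```text
{'time': 4.5667, 'position': array([ 0.5381, -0.0281,  0.0566]), 'tool_rot': array([ 2.1285,  2.3106, -0.    ]), 'ft_force': array([ 0.0041, -4.5787,  0.4782])}
```

View pics/w4.png

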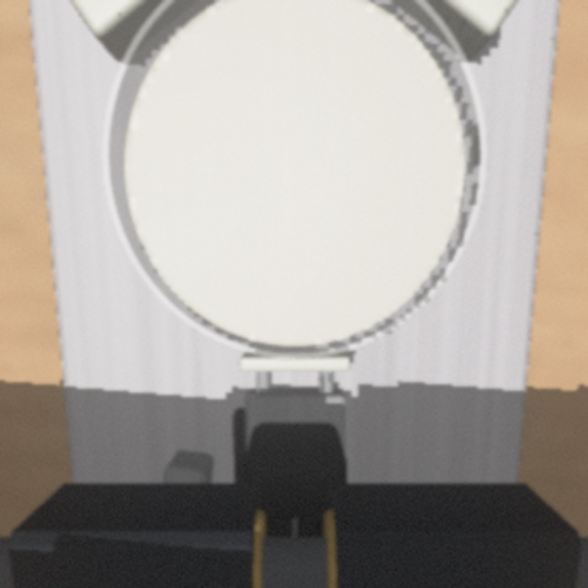

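Nose (295,362) is pressing on the dish edge and the dish is close to both V faces (110,35)/(480,35). Going on slowly.

>>> send_rows:
  xyz:
    - [0.4, 0, 0]
    - [0.8, 0, 0]
    - [1.2, 0, 0]
    - [1.6, 0, 0]
    - [2, 0, 0]
    - [2.4, 0, 0]
    - [2.8, 0, 0]
    - [3.2, 0, 0]
    - [3.6, 0, 0]
    - [4, 0, 0]
  dr:
    - [0, 0, 0]
    - [0, 0, 0]
    - [0, 0, 0]
    - [0, 0, 0]
    - [0, 0, 0]
    - [0, 0, 0]
    - [0, 0, 0]
    - [0, 0, 0]
    - [0, 0, 0]
    - [0, 0, 0]

```text
time: 5.45
position: [0.5379, -0.0251, 0.0566]
tool_rot: [2.128, 2.31, -0.001]
ft_force: [0.2, -7.2, 0.3]
grip_width: 0.008
grip_force: 3.2
```

>>> send_rows:
  xyz:
    - [0.1, 0, 0]
    - [0.2, 0, 0]
    - [0.3, 0, 0]
    - [0.4, 0, 0]
    - [0.5, 0, 0]
    - [0.6, 0, 0]
    - [0.7, 0, 0]
    - [0.8, 0, 0]
    - [0.9, 0, 0]
    - [1, 0, 0]
  dr:
    - [0, 0, 0]
    - [0, 0, 0]
    - [0, 0, 0]
    - [0, 0, 0]
    - [0, 0, 0]
    - [0, 0, 0]
    - [0, 0, 0]
    - [0, 0, 0]
    - [0, 0, 0]
    - [0, 0, 0]

```text
time: 6.28
position: [0.5378, -0.0246, 0.0566]
tool_rot: [2.129, 2.309, -0.002]
ft_force: [1.6, -6.8, 0.3]
grip_width: 0.004
grip_force: 3.6
```

```bash
python3 - <<'E'
from h import *
s=get_state();w=get_image('wrist')
print({k:s[k] for k in('time','position','tool_rot','ft_force')})
np.savez('p4.npz',p=s['position'],r=s['tool_rot'])
cv2.imwrite('pics/w5.png',cv2.resize(w[:280,140:420,::-1],None,fx=2.1,fy=2.1,interpolation=cv2.INTER_CUBIC))
E
```

```text
{'time': 6.2833, 'position': array([ 0.5378, -0.0246,  0.0566]), 'tool_rot': array([ 2.1285,  2.3089, -0.0016]), 'ft_force': array([ 1.5546, -6.8109,  0.2534])}
```

View pics/w5.png

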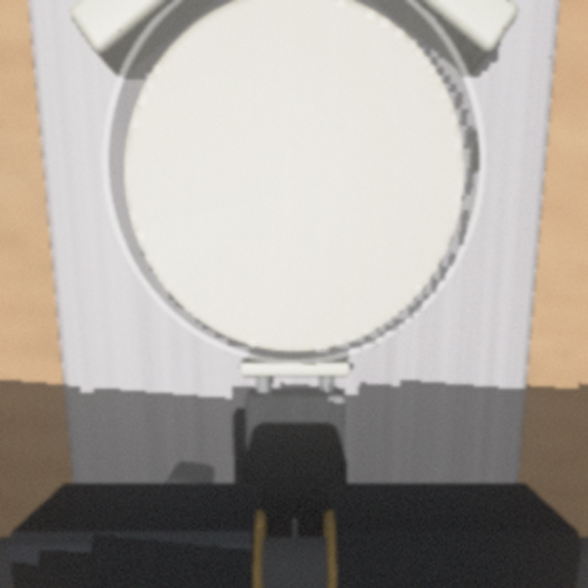

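The nose bar has closed about 1.7 mm towards its body (nose 368, body 390) while the dish bears on both V faces, and push is about 7 N. The dish is home with about 3.5 N on it. Next I back off, lift and go behind the wedge tab.

>>> send_rows:
  xyz:
    - [-4, 0, 0]
    - [-10, 0, 0]
    - [-12, 0, -20]
    - [-14, 0, -50]
    - [-20, -5, -80]
    - [-50, -15, -105]
    - [-85, -25, -110]
    - [-120, -36, -110]
    - [-150, -36, -110]
    - [-165, -36, -110]
  dr:
    - [0, 0, 0]
    - [0, 0, 0]
    - [0, 0, 0]
    - [0, 0, 0]
    - [0, 0, 0]
    - [0, 0, 0]
    - [0, 0, 0]
    - [0, 0, 0]
    - [0, 0, 0]
    - [0, 0, 0]

```text
time: 7.17
position: [0.5145, -0.1944, 0.1669]
tool_rot: [2.133, 2.306, 0.0]
ft_force: [0.2, 0.3, -0.4]
grip_width: 0.008
grip_force: 0.0
```

>>> send_rows:
  xyz:
    - [0, 0, 0]
    - [0, 0, 0]
    - [0, 0, 0]
    - [0, 0, 0]
    - [0, 0, 0]
    - [0, 0, 0]
    - [0, 0, 0]
    - [0, 0, 0]
    - [0, 0, 0]
    - [0, 0, 0]
  dr:
    - [0, 0, 0]
    - [0, 0, 0]
    - [0, 0, 0]
    - [0, 0, 0]
    - [0, 0, 0]
    - [0, 0, 0]
    - [0, 0, 0]
    - [0, 0, 0]
    - [0, 0, 0]
    - [0, 0, 0]

```text
time: 8.0
position: [0.5153, -0.1906, 0.1666]
tool_rot: [2.128, 2.311, 0.0]
ft_force: [-0.5, 0.0, -0.1]
grip_width: 0.003
grip_force: 0.0
```

```bash
python3 - <<'E'
from h import *
s=get_state();w=get_image('wrist');im=get_image('side')
print({k:s[k] for k in('time','position','tool_rot','ft_force')})
np.savez('p5.npz',p=s['position'],r=s['tool_rot'])
cv2.imwrite('pics/w6.png',cv2.resize(w[:280,100:480,::-1],None,fx=2.1,fy=2.1,interpolation=cv2.INTER_CUBIC))
cv2.imwrite('pics/s6.png',im[:,:,::-1])
E
```

```text
{'time': 8.0, 'position': array([ 0.5153, -0.1906,  0.1666]), 'tool_rot': array([2.1284, 2.3107, 0.0001]), 'ft_force': array([-0.4564,  0.0286, -0.1339])}
```

View pics/w6.png

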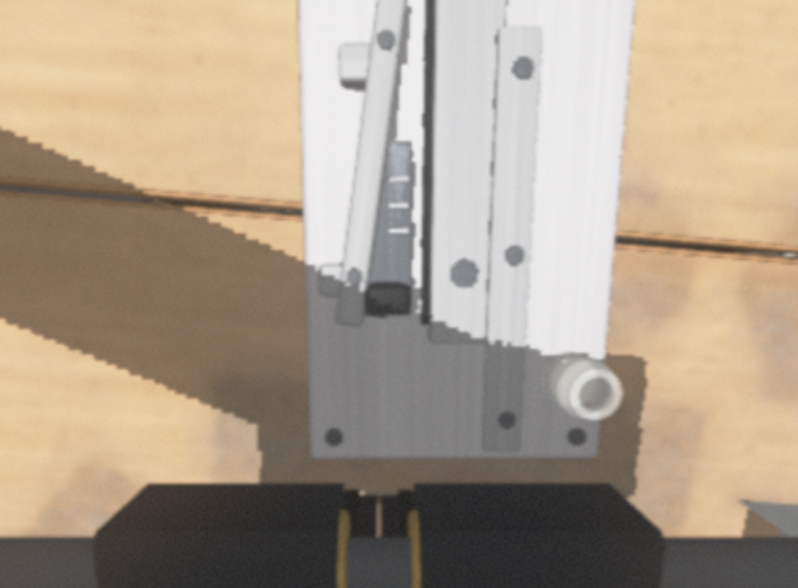

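The tab top spans enlarged (367–408, 290–313), centre about (388,302). It's free behind, and the vial at (588,388) is well to the side.

```bash
python3 - <<'E'
from h import *
d=np.load('p5.npz');p=(d['p'],d['r']);Rm=R.from_rotvec(p[1]).as_matrix()
for uv,z in[((388,302),.063),((388,313),.063),((367,302),.063),((408,302),.063),((588,388),.056),((397,142),.03)]:
    w=ray('wrist',(uv[0]/2.1+100,uv[1]/2.1),z,p);print(uv,w,'tool',Rm.T@(w-p[0])*1000)
E
```

```text
(388, 302) [ 0.5149 -0.1352  0.063 ] tool [ 55.2612   4.1256 103.5978]
(388, 313) [ 0.5153 -0.1393  0.063 ] tool [ 51.1506   4.1421 103.5979]
(367, 302) [ 0.507  -0.1358  0.063 ] tool [ 55.2597  -3.8478 103.5971]
(408, 302) [ 0.5225 -0.1345  0.063 ] tool [ 55.2626  11.719  103.5986]
(588, 388) [ 0.5984 -0.1627  0.056 ] tool [ 20.9718  85.0179 110.6066]
(397, 142) [ 0.5137 -0.0729  0.03  ] tool [117.4009   8.0079 136.5965]
```

>>> send_rows:
  xyz:
    - [10, 2, 15]
    - [20, 4, 40]
    - [25, 4, 65]
    - [25, 4, 85]
    - [25, 4, 100]
    - [25, 4, 109]
    - [25, 4, 109]
    - [25, 4, 109]
    - [25, 4, 109]
    - [25, 4, 109]
  dr:
    - [0, 0, 0]
    - [0, 0, 0]
    - [0, 0, 0]
    - [0, 0, 0]
    - [0, 0, 0]
    - [0, 0, 0]
    - [0, 0, 0]
    - [0, 0, 0]
    - [0, 0, 0]
    - [0, 0, 0]

```text
time: 8.93
position: [0.5183, -0.1658, 0.0589]
tool_rot: [2.127, 2.309, 0.002]
ft_force: [0.3, -0.2, 0.3]
grip_width: 0.01
grip_force: 0.0
```

>>> send_rows:
  xyz:
    - [2, 0, 0]
    - [4, 0, 0]
    - [6, 0, 0]
    - [8, 0, 0]
    - [10, 1, 0]
    - [12, 1, 0]
    - [14, 1, 0]
    - [16, 2, 0]
    - [18, 2, 0]
    - [20, 2, 0]
  dr:
    - [0, 0, 0]
    - [0, 0, 0]
    - [0, 0, 0]
    - [0, 0, 0]
    - [0, 0, 0]
    - [0, 0, 0]
    - [0, 0, 0]
    - [0, 0, 0]
    - [0, 0, 0]
    - [0, 0, 0]

```text
time: 9.77
position: [0.5177, -0.1463, 0.0576]
tool_rot: [2.129, 2.309, -0.001]
ft_force: [0.8, -2.1, -0.7]
grip_width: 0.002
grip_force: 1.6
```

>>> send_rows:
  xyz:
    - [0.4, 0.1, 0]
    - [0.8, 0.1, 0]
    - [1.2, 0.2, 0]
    - [1.6, 0.2, 0]
    - [2, 0.3, 0]
    - [2.4, 0.4, 0]
    - [2.8, 0.4, 0]
    - [3.2, 0.5, 0]
    - [3.6, 0.5, 0]
    - [4, 0.6, 0]
  dr:
    - [0, 0, 0]
    - [0, 0, 0]
    - [0, 0, 0]
    - [0, 0, 0]
    - [0, 0, 0]
    - [0, 0, 0]
    - [0, 0, 0]
    - [0, 0, 0]
    - [0, 0, 0]
    - [0, 0, 0]

```text
time: 10.6
position: [0.518, -0.1412, 0.0576]
tool_rot: [2.128, 2.311, 0.0]
ft_force: [-0.1, -3.6, -1.0]
grip_width: 0.006
grip_force: 1.6
```

>>> send_rows:
  xyz:
    - [0.4, 0.1, 0]
    - [0.8, 0.1, 0]
    - [1.2, 0.2, 0]
    - [1.6, 0.2, 0]
    - [2, 0.3, 0]
    - [2.4, 0.4, 0]
    - [2.8, 0.4, 0]
    - [3.2, 0.5, 0]
    - [3.6, 0.5, 0]
    - [4, 0.6, 0]
  dr:
    - [0, 0, 0]
    - [0, 0, 0]
    - [0, 0, 0]
    - [0, 0, 0]
    - [0, 0, 0]
    - [0, 0, 0]
    - [0, 0, 0]
    - [0, 0, 0]
    - [0, 0, 0]
    - [0, 0, 0]

```text
time: 11.43
position: [0.5182, -0.1372, 0.0576]
tool_rot: [2.128, 2.31, 0.0]
ft_force: [1.4, -3.3, -1.7]
grip_width: 0.006
grip_force: 1.6
```

>>> send_rows:
  xyz:
    - [0.4, 0.1, 0]
    - [0.8, 0.1, 0]
    - [1.2, 0.2, 0]
    - [1.6, 0.2, 0]
    - [2, 0.3, 0]
    - [2.2, 0.3, 0]
    - [2.4, 0.3, 0]
    - [2.6, 0.3, 0]
    - [2.8, 0.4, 0]
    - [3, 0.4, 0]
  dr:
    - [0, 0, 0]
    - [0, 0, 0]
    - [0, 0, 0]
    - [0, 0, 0]
    - [0, 0, 0]
    - [0, 0, 0]
    - [0, 0, 0]
    - [0, 0, 0]
    - [0, 0, 0]
    - [0, 0, 0]

```text
time: 12.27
position: [0.5184, -0.1342, 0.0576]
tool_rot: [2.128, 2.31, 0.0]
ft_force: [2.6, -3.9, -2.2]
grip_width: 0.003
grip_force: 1.6
```

>>> send_rows:
  xyz:
    - [0.3, 0, 0]
    - [0.6, 0.1, 0]
    - [0.9, 0.1, 0]
    - [1.2, 0.2, 0]
    - [1.5, 0.2, 0]
    - [1.8, 0.3, 0]
    - [2.1, 0.3, 0]
    - [2.4, 0.4, 0]
    - [2.7, 0.4, 0]
    - [3, 0.4, 0]
  dr:
    - [0, 0, 0]
    - [0, 0, 0]
    - [0, 0, 0]
    - [0, 0, 0]
    - [0, 0, 0]
    - [0, 0, 0]
    - [0, 0, 0]
    - [0, 0, 0]
    - [0, 0, 0]
    - [0, 0, 0]

```text
time: 13.1
position: [0.5186, -0.1312, 0.0576]
tool_rot: [2.128, 2.31, 0.0]
ft_force: [1.4, -1.8, -1.5]
grip_width: 0.003
grip_force: 1.7
```

>>> send_rows:
  xyz:
    - [0.3, 0, 0]
    - [0.6, 0.1, 0]
    - [0.9, 0.1, 0]
    - [1.2, 0.2, 0]
    - [1.5, 0.2, 0]
    - [1.8, 0.3, 0]
    - [2.1, 0.3, 0]
    - [2.4, 0.4, 0]
    - [2.7, 0.4, 0]
    - [3, 0.4, 0]
  dr:
    - [0, 0, 0]
    - [0, 0, 0]
    - [0, 0, 0]
    - [0, 0, 0]
    - [0, 0, 0]
    - [0, 0, 0]
    - [0, 0, 0]
    - [0, 0, 0]
    - [0, 0, 0]
    - [0, 0, 0]

```text
time: 13.93
position: [0.5187, -0.1282, 0.0576]
tool_rot: [2.128, 2.31, 0.0]
ft_force: [2.6, -3.5, -1.9]
grip_width: 0.004
grip_force: 1.7
```

>>> send_rows:
  xyz:
    - [0.3, 0, 0]
    - [0.6, 0.1, 0]
    - [0.9, 0.1, 0]
    - [1.2, 0.2, 0]
    - [1.5, 0.2, 0]
    - [1.8, 0.3, 0]
    - [2.1, 0.3, 0]
    - [2.4, 0.4, 0]
    - [2.7, 0.4, 0]
    - [3, 0.4, 0]
  dr:
    - [0, 0, 0]
    - [0, 0, 0]
    - [0, 0, 0]
    - [0, 0, 0]
    - [0, 0, 0]
    - [0, 0, 0]
    - [0, 0, 0]
    - [0, 0, 0]
    - [0, 0, 0]
    - [0, 0, 0]

```text
time: 14.77
position: [0.5189, -0.1251, 0.0576]
tool_rot: [2.128, 2.31, 0.0]
ft_force: [3.2, -3.9, -1.5]
grip_width: 0.007
grip_force: 1.7
```

>>> send_rows:
  xyz:
    - [0.3, 0, 0]
    - [0.6, 0.1, 0]
    - [0.9, 0.1, 0]
    - [1.2, 0.2, 0]
    - [1.5, 0.2, 0]
    - [1.8, 0.3, 0]
    - [2.1, 0.3, 0]
    - [2.4, 0.4, 0]
    - [2.7, 0.4, 0]
    - [3, 0.4, 0]
  dr:
    - [0, 0, 0]
    - [0, 0, 0]
    - [0, 0, 0]
    - [0, 0, 0]
    - [0, 0, 0]
    - [0, 0, 0]
    - [0, 0, 0]
    - [0, 0, 0]
    - [0, 0, 0]
    - [0, 0, 0]

```text
time: 15.6
position: [0.519, -0.1221, 0.0576]
tool_rot: [2.128, 2.31, 0.0]
ft_force: [3.4, -3.5, -1.4]
grip_width: 0.005
grip_force: 1.7
```

>>> send_rows:
  xyz:
    - [0.3, 0.1, 0]
    - [0.6, 0.1, 0]
    - [0.9, 0.2, 0]
    - [1.2, 0.3, 0]
    - [1.5, 0.3, 0]
    - [1.8, 0.4, 0]
    - [2.1, 0.4, 0]
    - [2.4, 0.5, 0]
    - [2.7, 0.5, 0]
    - [3, 0.6, 0]
  dr:
    - [0, 0, 0]
    - [0, 0, 0]
    - [0, 0, 0]
    - [0, 0, 0]
    - [0, 0, 0]
    - [0, 0, 0]
    - [0, 0, 0]
    - [0, 0, 0]
    - [0, 0, 0]
    - [0, 0, 0]

```text
time: 16.43
position: [0.5192, -0.1191, 0.0576]
tool_rot: [2.129, 2.311, -0.0]
ft_force: [1.6, -3.6, -0.1]
grip_width: -0.001
grip_force: 1.7
```

>>> send_rows:
  xyz:
    - [0.3, 0.1, 0]
    - [0.6, 0.1, 0]
    - [0.9, 0.1, 0]
    - [1.2, 0.2, 0]
    - [1.5, 0.2, 0]
    - [1.8, 0.3, 0]
    - [2.1, 0.3, 0]
    - [2.4, 0.4, 0]
    - [2.7, 0.4, 0]
    - [3, 0.5, 0]
  dr:
    - [0, 0, 0]
    - [0, 0, 0]
    - [0, 0, 0]
    - [0, 0, 0]
    - [0, 0, 0]
    - [0, 0, 0]
    - [0, 0, 0]
    - [0, 0, 0]
    - [0, 0, 0]
    - [0, 0, 0]

```text
time: 17.27
position: [0.5195, -0.1162, 0.0576]
tool_rot: [2.128, 2.311, -0.0]
ft_force: [1.7, -4.4, 0.3]
grip_width: 0.011
grip_force: 2.0
```

>>> send_rows:
  xyz:
    - [0.2, 0, 0]
    - [0.4, 0.1, 0]
    - [0.6, 0.1, 0]
    - [0.8, 0.1, 0]
    - [1, 0.2, 0]
    - [1.2, 0.2, 0]
    - [1.4, 0.2, 0]
    - [1.6, 0.2, 0]
    - [1.8, 0.3, 0]
    - [2, 0.3, 0]
  dr:
    - [0, 0, 0]
    - [0, 0, 0]
    - [0, 0, 0]
    - [0, 0, 0]
    - [0, 0, 0]
    - [0, 0, 0]
    - [0, 0, 0]
    - [0, 0, 0]
    - [0, 0, 0]
    - [0, 0, 0]

```text
time: 18.1
position: [0.5195, -0.1151, 0.0576]
tool_rot: [2.129, 2.309, -0.002]
ft_force: [2.0, -5.9, 0.3]
grip_width: 0.008
grip_force: 3.2
```

>>> send_rows:
  xyz:
    - [0.2, 0, 0]
    - [0.4, 0.1, 0]
    - [0.6, 0.1, 0]
    - [0.8, 0.1, 0]
    - [1, 0.2, 0]
    - [1.2, 0.2, 0]
    - [1.4, 0.2, 0]
    - [1.6, 0.2, 0]
    - [1.8, 0.3, 0]
    - [2, 0.3, 0]
  dr:
    - [0, 0, 0]
    - [0, 0, 0]
    - [0, 0, 0]
    - [0, 0, 0]
    - [0, 0, 0]
    - [0, 0, 0]
    - [0, 0, 0]
    - [0, 0, 0]
    - [0, 0, 0]
    - [0, 0, 0]

```text
time: 18.93
position: [0.5195, -0.1142, 0.0576]
tool_rot: [2.129, 2.308, -0.003]
ft_force: [0.7, -7.9, 1.1]
grip_width: 0.009
grip_force: 4.2
```

>>> send_rows:
  xyz:
    - [0.3, 0, 0]
    - [0.6, 0.1, 0]
    - [0.9, 0.1, 0]
    - [1.2, 0.1, 0]
    - [1.5, 0.2, 0]
    - [1.7, 0.2, 0]
    - [1.9, 0.2, 0]
    - [2.1, 0.2, 0]
    - [2.3, 0.3, 0]
    - [2.5, 0.3, 0]
  dr:
    - [0, 0, 0]
    - [0, 0, 0]
    - [0, 0, 0]
    - [0, 0, 0]
    - [0, 0, 0]
    - [0, 0, 0]
    - [0, 0, 0]
    - [0, 0, 0]
    - [0, 0, 0]
    - [0, 0, 0]

```text
time: 19.77
position: [0.5195, -0.113, 0.0577]
tool_rot: [2.129, 2.307, -0.005]
ft_force: [1.3, -11.1, 0.2]
grip_width: 0.002
grip_force: 5.4
```

>>> send_rows:
  xyz:
    - [0.2, 0, 0]
    - [0.4, 0.1, 0]
    - [0.6, 0.1, 0]
    - [0.8, 0.1, 0]
    - [1, 0.2, 0]
    - [1.2, 0.2, 0]
    - [1.4, 0.2, 0]
    - [1.5, 0.2, 0]
    - [1.5, 0.2, 0]
    - [1.5, 0.2, 0]
  dr:
    - [0, 0, 0]
    - [0, 0, 0]
    - [0, 0, 0]
    - [0, 0, 0]
    - [0, 0, 0]
    - [0, 0, 0]
    - [0, 0, 0]
    - [0, 0, 0]
    - [0, 0, 0]
    - [0, 0, 0]

```text
time: 20.6
position: [0.5195, -0.1123, 0.0577]
tool_rot: [2.129, 2.306, -0.006]
ft_force: [1.4, -12.1, 0.1]
grip_width: 0.004
grip_force: 6.1
```

About 12.5 N, a firm jam. Backing away and lifting.

>>> send_rows:
  xyz:
    - [-3, 0, 0]
    - [-8, 0, 0]
    - [-14, 0, 0]
    - [-20, 0, 0]
    - [-24, 0, -10]
    - [-26, 0, -35]
    - [-26, 0, -65]
    - [-26, 0, -90]
    - [-26, 0, -100]
    - [-26, 0, -100]
  dr:
    - [0, 0, 0]
    - [0, 0, 0]
    - [0, 0, 0]
    - [0, 0, 0]
    - [0, 0, 0]
    - [0, 0, 0]
    - [0, 0, 0]
    - [0, 0, 0]
    - [0, 0, 0]
    - [0, 0, 0]

```text
time: 21.43
position: [0.5241, -0.1341, 0.161]
tool_rot: [2.125, 2.307, 0.005]
ft_force: [-0.3, -0.3, 0.4]
grip_width: 0.004
grip_force: 0.0
```

```bash
python3 - <<'E'
from h import *
s=get_state();print(s['time'],s['position'],s['ft_force'])
a=cv2.imread('pics/s6.png').astype(int);b=get_image('side')[:,:,::-1].astype(int)
# dish / bar-nose shift between bar pushed and now (side view)
d=np.abs(a-b).max(2)>40
print('changed px dish region',d[178:208,240:285].sum(),'vial',d[205:240,325:350].sum())
print(close_job())
E
```

```text
21.4333 [ 0.5241 -0.1341  0.161 ] [-0.254  -0.3481  0.3601]
changed px dish region 0 vial 112
the job is handed in; nothing more can be done
None
```

The job is handed in at 21.4 s, but no verdict came back. The dish is in the V stop with the nose pressing about 3.5 N, the wedge was pushed to about 12.5 N and let go, and the fingers are clear. The dish showed no change in the side view; pixels did change in the vial's area, which I took to be the gripper or its shadow but didn't check.

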